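# Find the tin that rattles and hold it out

### The arm

A 6-joint arm with a two-finger parallel gripper is mounted at the origin on the work surface. World frame = base frame: x ahead of the robot, y to its left, z up, the work surface at z = 0. Lengths are in m, angles in rad, forces in N, time in s.
With the tool pointing down it reaches from about 0.275 to 0.725 m from the base axis. Payload 15.9 kg.
Tool frame: the origin (TCP) lies at the very end of the fingers, on their centre line; the grasp point (between the pads) lies 19 mm behind it; z points along the fingers, y is the direction in which the jaws open and shut (so a half turn about z gives the same grasp; the last joint's range is limited). The gripper opens to 85 mm and grips with 20 to 120 N. Pads are 22 mm wide; open, the fingers measure 114 mm over their backs; the gripper's body (76 mm by 85 mm) begins 54 mm behind the grasp point. The pads swing forward as they close: fully open they stand 13 mm farther back than shut.
Start: joints at [-1.299, 0.213, -0.034, 1.323, 0, 1.571], TCP at [0.134, -0.482, 0.231] pointing down, gripper open.
Joint ranges: [-2.98, 2.98], [-0.74, 1.72], [-1.14, 1.35], [-2.1, 2.04], [-1.57, 1.44], [-3.14, 3.14]. Speed limits (rad/s): [1.89, 1.89, 2.39, 2.57, 3.14, 3.14].

### API

Orientations are given as a 3x3 rotation matrix whose columns are the frame's x, y, z axes.
In Python, from workcell import ctrl, viewer gives the robot as it stands. The module is installed in compiled form; this text tells all that it offers.
- The arm moves only by the tool send_rows, never from a script. Its argument "deltas" is a list of rows, each a list of 5 numbers: the shift along the world's x, y, z in cm, then the turn about the world's z in rad, then the closure, from 0 (fully open) to 1 (shut). A call has 1 to 8 rows; each row shifts and turns the commanded pose from where the row before left it; what a row does not reach is not made up. A row lasts 1/10 s, in which the tool goes at most 50 mm and 8.59 degrees, less where a joint would pass 70% of its speed; a pose out of reach is approached as far as the arm can. A call is refused whole if a number of a shift passes 5 or a number of a turn 0.15, either way. A call with a gripper value outside its range is refused whole. The fingers move at their own pace and stop on an object; "grip_force" is the grip in N (left out, the last holds). Time passes only in rows, so rows that do not move let the fingers close. It gives the time, the measured TCP pose, the force and the opening at its end, in the units of the state.
- ctrl.read_state(): the state, without advancing time (a new reading comes with each control period).
- viewer.capture(name): name is "side" or "top" or "wrist"; returns the picture (400x640x3 uint8, red, green, blue); there is no depth.
- viewer.camera_model(name): a dict with "fovy" (degrees; the focal length in pixels is half the picture's height over the tangent of half this angle, whatever the lens; pixels are square), "cx", "cy" (the principal point, pixels), "k1" (the pictures are not rectified: a ray, as slopes to the right and down, at radius r is drawn at 1 + k1 r^2 times it, then the intrinsics apply), "rvec" (rotation vector, rad) and "tvec" (3), from world to camera coordinates, as OpenCV has them. Camera axes: x right, y down, z forward; pixel columns grow to the right and rows downward; lengths in m; the calibration is good to about 2 mm. A picture is of the moment at which its call begins: read the wrist's pose just before it. camera_model takes no time and is no camera call; for the wrist camera it gives the pose at the moment of the call.
- ctrl.hand_in(): hands the job in, once; it reports no verdict.
The state is a dict: "clock": time; "joint_pos": joint angles; "qvel": joint speeds; "effort": joint torques, N m; "eef_pos": TCP position; "ee_rot": TCP orientation; "ft_force": force on the tool from outside, world axes, zero at the start; "wrist_torque": the same for the moment, N m; "opening": opening from 0.0 (shut) to 1.0 (fully open).
Only numpy, scipy, OpenCV 4.12 (cv2) and the standard library are available. Lean on these libraries where they do the work, as an engineer would, in place of code of your own. Each camera call takes 0.05 s, during which the arm holds its last target. There are 200 camera calls.

### The job

A setting anvil has come loose in one of the three closed tins on the leather bench; the other two are packed tight and silent. Pick them up one after another and shake each to and fro lengthwise until you have felt the one that rattles (do not just infer it from the others), stand each silent tin you lifted back upright where it came from without dropping it, and hold the rattling one out level over the middle of the marble stone, about a hand's breadth (10 cm) above it, for the leatherworker to take. Finish while still holding it there, and leave the tools around undisturbed.

Things in the scene. Friction and masses are not known exactly. Their poses are not given: they have to be found in the camera images.
- tin_left: one of three identical closed tins of plain tinplate, a rounded box 110 long (x axis), 58 wide (y axis), 40 high, slip lid that stays shut; origin at the centre of its underside. Weighs 150 to 750 g; weight tells nothing. Can be gripped across its width from above. In two tins nothing moves; in the third, any of them, a steel disc (anvil) 36 diameter, 25 high, 200 g is loose
- tin_mid: the middle one of the three tins (size, axes, origin as tin_left). In the rattling tin the disc slides up to 34 either way along the tin's length when the tin is jerked, or tilted lengthwise beyond some 15 degrees; it knocks on the end wall and stays at that end when the tin is levelled again
- tin_right: the right-hand one of the three tins (size, axes, origin as tin_left). The rattle is felt as knocks or as a moved balance: tipped lengthwise 30 degrees one way and levelled, then the other way and levelled, the moment on the gripper about the tin's width axis differs by about 0.13 N m; in a packed tin hardly at all
- stone: a heavy slab of pale marble, 150 (x) by 200 (y) by 30 high, fixed on the bench beyond the tins; origin at the centre of its underside
- stone_top (a point): the middle of the stone's upper face, 30 above the bench: the rattling tin is held out above it
- awl: a stitching awl lying down, 150 long, 25 thick; origin at its middle on the bench; bystander, not to be disturbed
- swivel_knife: a slim aluminium swivel knife lying down, 125 long, 13 thick; origin at its middle on the bench; bystander, not to be disturbed
- maul: a maul lying down, 235 long: cream plastic head 60 thick, wooden handle; origin at its middle on the bench; bystander, not to be disturbed
- thread_spool: a standing spool of brown thread, 54 diameter, 70 high; origin at its middle on the bench; bystander, not to be disturbed
- rivet_dish: a white dish with brass rivets, 84 diameter, 22 high; origin at its middle on the bench; bystander, not to be disturbed
- dye_bottle: a standing brown bottle with black cap, 48 diameter, 68 high; origin at its middle on the bench; bystander, not to be disturbed
- steel_ring: a flat steel ring, 36 outside diameter, 5 high; origin at its middle on the bench; bystander, not to be disturbed
Things that resemble listed ones, but are neither listed nor needed, are in the scene too. What is shaped like the tin_left but blue or orange is not meant.

How it is judged:
On the way, in this order (a step that is already met when the one before it is completed fails the run):
1. the rattling tin is shaken to and fro lengthwise, more than 5 cm above the bench: its loose anvil slides towards an end (((distance between anvil_c0 and tin_left below 0.065 m and height (world z) of tin_left above 0.05 m and (x of anvil_c0 in the frame of tin_left above 0.02 m or x of anvil_c0 in the frame of tin_left below -0.02 m)) or (distance between anvil_c0 and tin_mid below 0.065 m and height (world z) of tin_mid above 0.05 m and (x of anvil_c0 in the frame of tin_mid above 0.02 m or x of anvil_c0 in the frame of tin_mid below -0.02 m)) or (distance between anvil_c0 and tin_right below 0.065 m and height (world z) of tin_right above 0.05 m and (x of anvil_c0 in the frame of tin_right above 0.02 m or x of anvil_c0 in the frame of tin_right below -0.02 m)))).
2. the rattling tin is shaken to and fro lengthwise, more than 5 cm above the bench: its loose anvil slides back through the middle (((distance between anvil_c0 and tin_left below 0.065 m and height (world z) of tin_left above 0.05 m and x of anvil_c0 in the frame of tin_left between -0.01 and 0.01 m) or (distance between anvil_c0 and tin_mid below 0.065 m and height (world z) of tin_mid above 0.05 m and x of anvil_c0 in the frame of tin_mid between -0.01 and 0.01 m) or (distance between anvil_c0 and tin_right below 0.065 m and height (world z) of tin_right above 0.05 m and x of anvil_c0 in the frame of tin_right between -0.01 and 0.01 m))).
3. the rattling tin is shaken to and fro lengthwise, more than 5 cm above the bench: its loose anvil slides to an end again (((distance between anvil_c0 and tin_left below 0.065 m and height (world z) of tin_left above 0.05 m and (x of anvil_c0 in the frame of tin_left above 0.02 m or x of anvil_c0 in the frame of tin_left below -0.02 m)) or (distance between anvil_c0 and tin_mid below 0.065 m and height (world z) of tin_mid above 0.05 m and (x of anvil_c0 in the frame of tin_mid above 0.02 m or x of anvil_c0 in the frame of tin_mid below -0.02 m)) or (distance between anvil_c0 and tin_right below 0.065 m and height (world z) of tin_right above 0.05 m and (x of anvil_c0 in the frame of tin_right above 0.02 m or x of anvil_c0 in the frame of tin_right below -0.02 m)))).
At the end, for the whole second after the job is handed in: the rattling tin is held in the fingers at rest, within 15 degrees of level, its middle within 5 cm sideways of the stone's middle and its underside 5 to 22 cm above the stone, not touching the stone; the two other tins stand upright, let go, within 5 cm of where they began (((distance between anvil_c0 and tin_left below 0.065 m and horizontal distance between tin_left and stone_top below 0.05 m and height (world z) of tin_left between 0.08 and 0.25 m and angle between tin_left's own z axis and vertical below 0.26 rad and linear speed of tin_left below 0.05 m/s and contact force between the fingers and tin_left above 2 N and contact force between stone and tin_left below 0.1 N and distance of each of tin_mid, tin_right from where it was at the start of the episode below 0.05 m and angle between each of tin_mid, tin_right's own z axis and vertical below 0.1 rad and contact force between the fingers and tin_mid below 0.2 N and contact force between the fingers and tin_right below 0.2 N) or (distance between anvil_c0 and tin_mid below 0.065 m and horizontal distance between tin_mid and stone_top below 0.05 m and height (world z) of tin_mid between 0.08 and 0.25 m and angle between tin_mid's own z axis and vertical below 0.26 rad and linear speed of tin_mid below 0.05 m/s and contact force between the fingers and tin_mid above 2 N and contact force between stone and tin_mid below 0.1 N and distance of each of tin_left, tin_right from where it was at the start of the episode below 0.05 m and angle between each of tin_left, tin_right's own z axis and vertical below 0.1 rad and contact force between the fingers and tin_left below 0.2 N and contact force between the fingers and tin_right below 0.2 N) or (distance between anvil_c0 and tin_right below 0.065 m and horizontal distance between tin_right and stone_top below 0.05 m and height (world z) of tin_right between 0.08 and 0.25 m and angle between tin_right's own z axis and vertical below 0.26 rad and linear speed of tin_right below 0.05 m/s and contact force between the fingers and tin_right above 2 N and contact force between stone and tin_right below 0.1 N and distance of each of tin_left, tin_mid from where it was at the start of the episode below 0.05 m and angle between each of tin_left, tin_mid's own z axis and vertical below 0.1 rad and contact force between the fingers and tin_left below 0.2 N and contact force between the fingers and tin_mid below 0.2 N))); the arm keeps its last pose, push and grip.
It fails at once if a tool or bystander is moved by more than 3 cm (distance of any of awl, swivel_knife, maul, thread_spool, rivet_dish, dye_bottle, steel_ring from where it was at the start of the episode above 0.03 m).
It fails at once if a tin is dropped or thrown (faster than 1.2 m/s) (linear speed of any of tin_left, tin_mid, tin_right above 1.2 m/s).
It also fails if it takes over 72 s, if anything falls off the work surface, if the arm or the gripper's body presses on something with over 40 N, if the wrist force passes 120 N, or if a joint passes its speed limit or range.

## Working session

There is one attempt and no reset: what is moved stays moved. The work goes in short steps, Python scripts to look and compute and a tool call to move; the robot and the scene stay as the last step left them, time stands still between calls to the robot, and variables do not carry over. Pictures are saved under pics/ and viewed, about 8 in all and at most 12, crops included, and the job is handed in when it is done.

Besides the shell and the picture viewer there is one more tool, called after "Request:" as name(argument=value, ...) on one line, values as JSON. send_rows: Moves the arm, as the interface text tells. Its arguments: {"type":"object","properties":{"deltas":{"type":"array"},"grip_force":{"type":"number"}},"required":["deltas"]}

```bash
mkdir -p pics; cat > h.py <<'E'
import numpy as np, cv2
from workcell import ctrl, viewer
def model(n):
    m=viewer.camera_model(n); f=200/np.tan(np.radians(m["fovy"])/2)
    return f,m["cx"],m["cy"],m["k1"],cv2.Rodrigues(np.array(m["rvec"],float))[0],np.array(m["tvec"],float).ravel()
def cast(n,px,z,M=None):
    f,cx,cy,k1,R,t=M or model(n)
    K=np.array([[f,0,cx],[0,f,cy],[0,0,1]])
    p=cv2.undistortPoints(np.array(px,float).reshape(-1,1,2),K,np.array([k1,0,0,0.])).reshape(-1,2)
    d=np.c_[p,np.ones(len(p))]@R; c=-R.T@t
    return c+d*((z-c[2])/d[:,2])[:,None]
def snap(n,name):
    im=cv2.cvtColor(viewer.capture(n),cv2.COLOR_RGB2BGR); cv2.imwrite(f"pics/{name}.png",im); return im
def st():
    s=ctrl.read_state(); return {k:np.round(s[k],4).tolist() for k in("clock","joint_pos","eef_pos","ft_force","wrist_torque","opening")}
E
python3 - <<'E'
from h import *
for n in("top","side","wrist"):
    snap(n,n+"0"); f,cx,cy,k1,R,t=model(n); print(n,f,cx,cy,k1,-R.T@t)
print(st())
a=cv2.imread("pics/top0.png");b=cv2.imread("pics/side0.png")
E
```

```text
top 448.5986813144048 318.46826596082116 200.67084752256844 -0.034235583426231564 [0.33221515 0.10011035 1.20731195]
side 397.82512119942834 320.7263829999886 194.2340728827004 -0.0866218458534442 [0.30460731 1.1859975  0.6670909 ]
wrist 276.17590995971744 312.6830051323913 199.9850653401589 -0.005475240227256061 [ 0.20387366 -0.46389311  0.3731142 ]
{'clock': 0.15, 'joint_pos': [-1.299, 0.2132, -0.0349, 1.3235, 0.0, 1.5708], 'eef_pos': [0.1342, -0.4814, 0.231], 'ft_force': [-0.1636, -0.315, -0.5178], 'wrist_torque': [-0.0824, 0.009, 0.0072], 'opening': 0.9998}
```

View pics/top0.png

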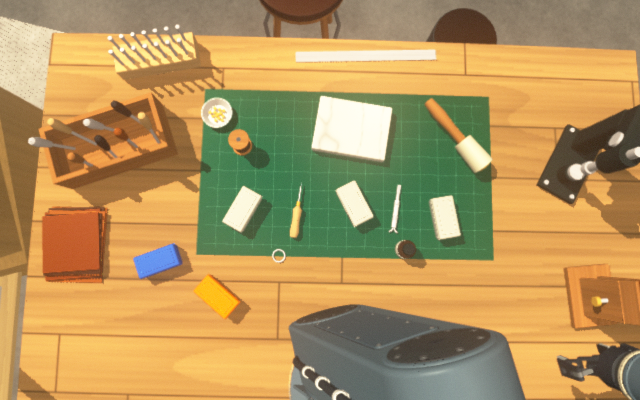

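View pics/side0.png

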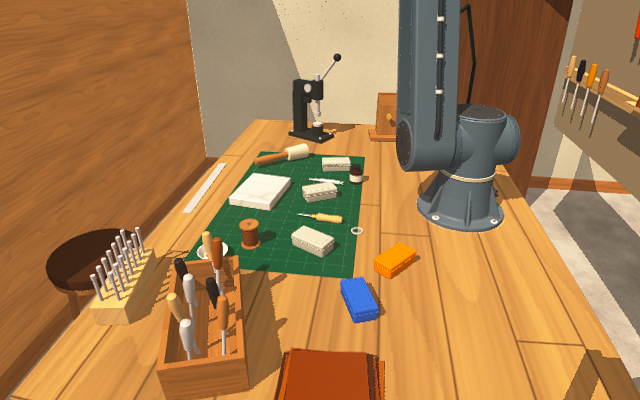

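The top view shows three tinplate tins at about (242,209), (354,203) and (445,217). The possible confusions are the blue box (157,260) and the orange box (217,296), both excluded by colour, and the marble slab (352,128), which is the stone. I'll measure and check the tins in one close crop.

```bash
cat > m.py <<'E'
from h import *
im=cv2.imread("pics/top0.png"); M=model("top"); hsv=cv2.cvtColor(im,cv2.COLOR_BGR2HSV)
mask=((hsv[...,1]<75)&(hsv[...,2]>120)).astype(np.uint8)*255
mask[:90]=0;mask[260:]=0;mask[:,:200]=0;mask[:,492:]=0
mask=cv2.morphologyEx(mask,cv2.MORPH_OPEN,np.ones((3,3)))
cs,_=cv2.findContours(mask,cv2.RETR_EXTERNAL,cv2.CHAIN_APPROX_NONE)
vis=cv2.resize(im[90:270,195:500],None,fx=2.6,fy=2.6,interpolation=cv2.INTER_CUBIC)
for c in cs:
    if cv2.contourArea(c)<300: continue
    z=.03 if cv2.contourArea(c)>2500 else .04
    w=cast("top",c.reshape(-1,2),z,M)[:,:2]
    r=cv2.minAreaRect((w*1000).astype(np.float32)); b=cv2.boxPoints(r)
    # long axis
    e=[b[1]-b[0],b[2]-b[1]]; l=max(e,key=np.linalg.norm)
    print(c.reshape(-1,2).mean(0).round(),"ctr",np.round(r[0],1),"size",np.round(r[1],1),"long axis yaw deg",np.degrees(np.arctan2(l[1],l[0])).round(1))
    cv2.polylines(vis,[((c.reshape(-1,2)-[195,90])*2.6).astype(np.int32)],True,(0,0,255),1)
cv2.imwrite("pics/crop1.png",vis)
E
python3 m.py
```

```text
[444. 217.] ctr [ 439.9 -254.6] size [112.2  68.4] long axis yaw deg 10.9
[242. 209.] ctr [450.3 276.9] size [ 62.9 111.9] long axis yaw deg -28.2
[354. 203.] ctr [471.7 -15.4] size [113.2  62.9] long axis yaw deg 27.4
[474. 152.] ctr [ 616.7 -338.9] size [89.3 44.6] long axis yaw deg 41.3
[216. 112.] ctr [709.1 355.9] size [83.3 83.4] long axis yaw deg -88.6
[352. 128.] ctr [676.7  -8.5] size [203.5 157.5] long axis yaw deg 81.8
```

View pics/crop1.png

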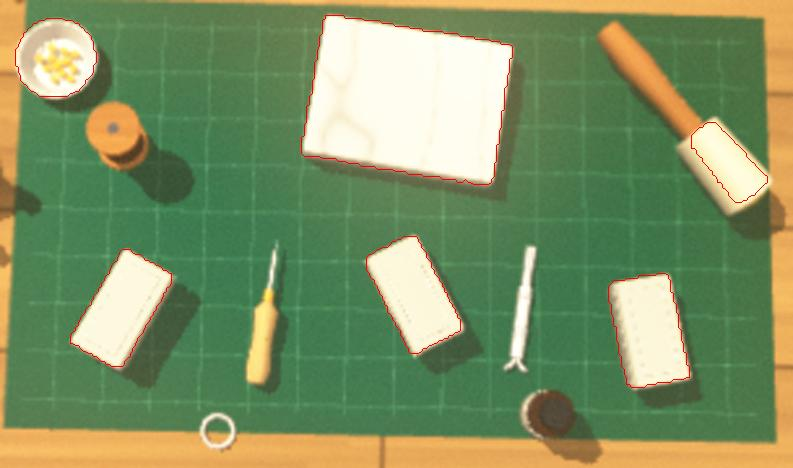

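The crop confirms three plain tinplate tins. Each contour also includes a side face, so I shift the centres outward: left about (0.452, 0.279) at yaw -28°, mid (0.474, -0.017) at +27.4°, right (0.440, -0.260) at about +10°, stone (0.680, -0.010). I'll start with the right tin, which is nearest.

```bash
python3 - <<'E'
from h import *
R=np.array(ctrl.read_state()["ee_rot"]);print(R.round(3))
ty=np.degrees(np.arctan2(R[1,1],R[0,1]))
for n,p,y in(("right",(.44,-.26),10.5),("mid",(.474,-.017),27.4),("left",(.452,.279),-28.2)):
    d=[(y+90-ty+90)%180-90]; d+= [d[0]-180*np.sign(d[0])]
    print(n,"turn rad",np.radians(d).round(3),"base az",np.arctan2(p[1],p[0]).round(3))
print(ty)
E
```

```text
[[ 0.963  0.268 -0.   ]
 [ 0.268 -0.963  0.001]
 [ 0.    -0.001 -1.   ]]
right turn rad [-0.089  3.053] base az -0.534
mid turn rad [ 0.206 -2.935] base az -0.036
left turn rad [-0.764  2.378] base az 0.553
-74.42588109869688
```

Request:
send_rows(deltas=[[3.8,2.8,0,-0.011,0],[3.8,2.8,0,-0.011,0],[3.8,2.8,0,-0.011,0],[3.8,2.8,0,-0.011,0],[3.8,2.8,0,-0.011,0],[3.8,2.8,0,-0.011,0],[3.8,2.8,0,-0.011,0],[3.8,2.4,0,-0.011,0]], grip_force=90)

```text
clock: 0.95
eef_pos: [0.4395, -0.2598, 0.2313]
ee_rot: [[0.983, 0.183, -0.0], [0.183, -0.983, 0.0], [-0.0, -0.0, -1.0]]
ft_force: [-0.4, -1.2, 0.2]
opening: 1.001
```

Request:
send_rows(deltas=[[0,0,-4,0,0],[0,0,-4,0,0],[0,0,-2,0,0],[0,0,0,0,0]])

```text
clock: 1.35
eef_pos: [0.4366, -0.2605, 0.1286]
ee_rot: [[0.983, 0.183, -0.004], [0.183, -0.983, 0.003], [-0.004, -0.003, -1.0]]
ft_force: [-0.1, -0.2, 1.2]
opening: 1.002
```

```bash
python3 - <<'E'
from h import *
print(st()); im=snap("wrist","w1")
E
```

```text
{'clock': 1.35, 'joint_pos': [-0.5379, 0.277, -0.2146, 1.0843, -0.0, 2.4196], 'eef_pos': [0.4366, -0.2605, 0.1286], 'ft_force': [-0.0848, -0.1555, 1.2186], 'wrist_torque': [-0.0458, -0.0366, 0.0311], 'opening': 1.0015}
```

View pics/w1.png

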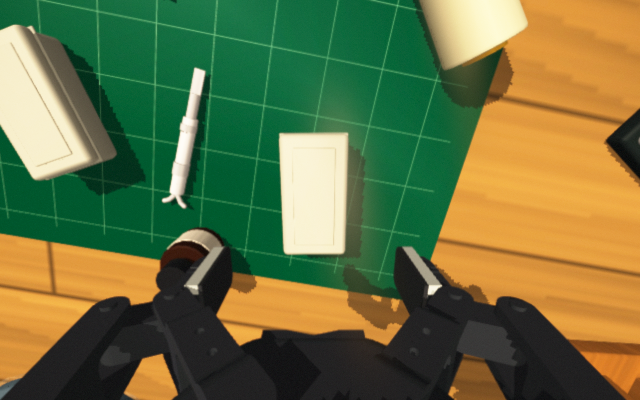

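The tin is centred between the fingers: edges at x≈279–348, y≈132–254, fingers symmetric about 313. The bottle at (190,250) is nearby, so I'll compute its position and the tin's exact centre.

```bash
python3 - <<'E'
from h import *
M=model("wrist")
p=cast("wrist",[[279,132],[348,132],[347,254],[283,253]],.04,M)
print(p.round(4),p.mean(0).round(4)); d=p[0]+p[1]-p[2]-p[3]; print(np.degrees(np.arctan2(d[1],d[0])))
w=p[1]-p[0]; print(np.degrees(np.arctan2(w[1],w[0]))+90)
print(cast("top",[[405,249]],.068))
E
```

```text
[[ 0.4926 -0.2246  0.04  ]
 [ 0.503  -0.2802  0.04  ]
 [ 0.3947 -0.3036  0.04  ]
 [ 0.3847 -0.2447  0.04  ]] [ 0.4438 -0.2633  0.04  ]
11.363123554581826
10.5815658049019
[[ 0.35354402 -0.14428302  0.068     ]]
```

Request:
send_rows(deltas=[[0.6,-0.2,-3,0,0],[0,0,-3,0,0],[0,0,-3,0,0],[0,0,-2.3,0,0],[0,0,-0.7,0,0],[0,0,0,0,0]])

```text
clock: 2.0
eef_pos: [0.4445, -0.2639, 0.0119]
ee_rot: [[0.983, 0.183, 0.0], [0.183, -0.983, -0.0], [0.0, 0.0, -1.0]]
ft_force: [0.3, 0.1, 0.5]
opening: 1.0
```

Request:
send_rows(deltas=[[0,0,0,0,1],[0,0,0,0,1],[0,0,0,0,1],[0,0,0,0,1],[0,0,0,0,1],[0,0,0,0,1]])

```text
clock: 2.6
eef_pos: [0.4451, -0.2637, 0.0132]
ee_rot: [[0.983, 0.183, 0.002], [0.183, -0.983, -0.0], [0.002, 0.001, -1.0]]
ft_force: [-3.6, 5.7, 16.8]
opening: 0.657
```

Request:
send_rows(deltas=[[0,0,1,0,1],[0,0,3,0,1],[0,0,4,0,1],[0,0,4,0,1],[0,0,2,0,1],[0,0,1,0,1],[0,0,0,0,1],[0,0,0,0,1]])

```text
clock: 3.4
eef_pos: [0.4438, -0.2634, 0.1604]
ee_rot: [[0.983, 0.183, -0.001], [0.183, -0.983, 0.001], [-0.001, -0.001, -1.0]]
ft_force: [0.2, -0.3, -5.8]
opening: 0.661
```

```bash
python3 - <<'E'
from h import *
print(st()); im=snap("wrist","w2")
E
```

```text
{'clock': 3.4, 'joint_pos': [-0.5356, 0.2704, -0.1404, 1.1613, -0.0, 2.4222], 'eef_pos': [0.4438, -0.2634, 0.1604], 'ft_force': [0.2326, -0.2754, -5.8187], 'wrist_torque': [0.0074, 0.0213, 0.0025], 'opening': 0.6608}
```

View pics/w2.png

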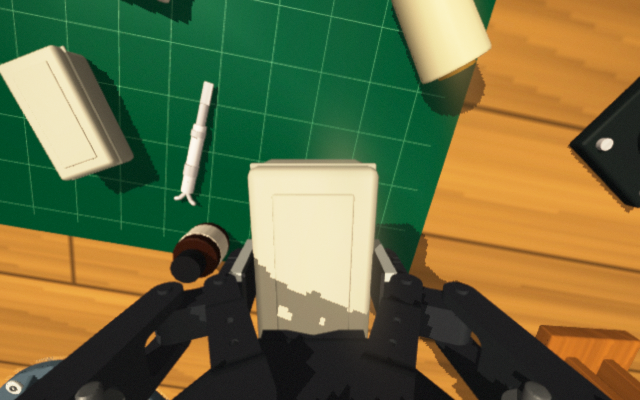

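The tin is held level: tin centre at x≈313, fingers at 242 and 388. Now the lengthwise shake along (0.98, 0.19), with a gentle start and hard stop each way, reading the moment after each.

Request:
send_rows(deltas=[[1.5,0.3,0,0,1],[3,0.6,0,0,1],[4.5,0.9,0,0,1],[4.5,0.9,0,0,1],[0,0,0,0,1],[0,0,0,0,1],[0,0,0,0,1],[0,0,0,0,1]])

```text
clock: 4.25
eef_pos: [0.5782, -0.2369, 0.1612]
ee_rot: [[0.983, 0.182, -0.001], [0.182, -0.983, 0.0], [-0.001, -0.0, -1.0]]
ft_force: [0.5, -0.8, -5.3]
opening: 0.663
```

```bash
cat > t.py <<'E'
from h import *
s=ctrl.read_state(); R=np.array(s["ee_rot"]); print(st()); print("moment about width axis",(R[:,1]@np.array(s["wrist_torque"])).round(4))
E
python3 t.py
```

```text
{'clock': 4.25, 'joint_pos': [-0.3888, 0.4939, 0.1885, 1.2661, -0.0001, 2.5698], 'eef_pos': [0.5782, -0.2369, 0.1612], 'ft_force': [0.5021, -0.7845, -5.325], 'wrist_torque': [0.0169, -0.0304, -0.0295], 'opening': 0.6626}
moment about width axis 0.0329
```

Request:
send_rows(deltas=[[-1.5,-0.3,0,0,1],[-3,-0.6,0,0,1],[-4.5,-0.9,0,0,1],[-4.5,-0.9,0,0,1],[0,0,0,0,1],[0,0,0,0,1],[0,0,0,0,1],[0,0,0,0,1]])

```text
clock: 5.05
eef_pos: [0.4449, -0.2636, 0.1614]
ee_rot: [[0.983, 0.183, 0.001], [0.183, -0.983, -0.0], [0.0, 0.0, -1.0]]
ft_force: [-0.3, -0.3, -4.6]
opening: 0.657
```

```bash
python3 t.py
```

```text
{'clock': 5.05, 'joint_pos': [-0.5349, 0.2704, -0.1377, 1.1621, 0.0001, 2.4224], 'eef_pos': [0.4449, -0.2636, 0.1614], 'ft_force': [-0.3495, -0.3154, -4.6008], 'wrist_torque': [-0.0412, -0.0007, 0.0124], 'opening': 0.6572}
moment about width axis -0.0069
```

The difference is about 0.04, which is within noise. I'll repeat with a faster shake and averaged readings.

```bash
cat > t.py <<'E'
from h import *
v=[]
for i in range(10):
    s=ctrl.read_state(); R=np.array(s["ee_rot"]); v.append([R[:,1]@np.array(s["wrist_torque"]),s["ft_force"][2]]); viewer.capture("top")
v=np.array(v); print("clock",s["clock"],"moment,fz mean",v.mean(0).round(4),"sd",v.std(0).round(4),"pos",np.round(s["eef_pos"],4),"j6",s["joint_pos"][5])
E
python3 t.py
```

```text
clock 5.5 moment,fz mean [ 0.0137 -5.2125] sd [0.031 0.403] pos [ 0.4443 -0.2636  0.1612] j6 2.4222074414048516
```

Request:
send_rows(deltas=[[2,0.4,0,0,1],[4.4,0.8,0,0,1],[4.8,0.9,0,0,1],[4.8,0.9,0,0,1],[-1,-0.2,0,0,1],[0,0,0,0,1],[0,0,0,0,1],[0,0,0,0,1]])

```text
clock: 6.35
eef_pos: [0.5937, -0.2359, 0.162]
ee_rot: [[0.983, 0.182, 0.001], [0.182, -0.983, -0.0], [0.001, 0.0, -1.0]]
ft_force: [-0.3, 0.9, -5.7]
opening: 0.656
```

```bash
python3 t.py
```

```text
clock 6.8 moment,fz mean [ 0.0105 -5.1092] sd [0.0199 0.6621] pos [ 0.5942 -0.2356  0.1614] j6 2.580299750579368
```

Request:
send_rows(deltas=[[-2,-0.4,0,0,1],[-4.4,-0.8,0,0,1],[-4.8,-0.9,0,0,1],[-4.8,-0.9,0,0,1],[1,0.2,0,0,1],[0,0,0,0,1],[0,0,0,0,1],[0,0,0,0,1]])

```text
clock: 7.65
eef_pos: [0.445, -0.2636, 0.1613]
ee_rot: [[0.983, 0.184, 0.0], [0.184, -0.983, -0.0], [0.0, 0.0, -1.0]]
ft_force: [1.2, 0.0, -4.5]
opening: 0.661
```

```bash
python3 t.py
```

```text
clock 8.1 moment,fz mean [ 0.0262 -5.0624] sd [0.0297 0.4922] pos [ 0.4443 -0.2636  0.1613] j6 2.4221576367647764
```

The right tin is silent: +0.0105 against +0.014 and +0.026, no 0.13 shift. I'll set it back down.

Request:
send_rows(deltas=[[0,0,-4,0,1],[0,0,-4,0,1],[0,0,-4,0,1],[0,0,-2,0,1],[0,0,-0.5,0,1],[0,0,-0.3,0,1],[0,0,0,0,1]])

```text
clock: 8.85
eef_pos: [0.4449, -0.264, 0.0142]
ee_rot: [[0.983, 0.183, 0.001], [0.183, -0.983, -0.001], [0.001, 0.001, -1.0]]
ft_force: [-0.6, -0.5, -4.9]
opening: 0.656
```

Request:
send_rows(deltas=[[0,0,-0.1,0,1],[0,0,-0.1,0,1],[0,0,0,0,1]])

```text
clock: 9.15
eef_pos: [0.4452, -0.2642, 0.0132]
ee_rot: [[0.983, 0.183, 0.002], [0.183, -0.983, -0.001], [0.002, 0.002, -1.0]]
ft_force: [-5.2, 1.8, 17.5]
opening: 0.658
```

Request:
send_rows(deltas=[[0,0,0,0,0.6],[0,0,0,0,0],[0,0,0,0,0],[0,0,0,0,0],[0,0,2,0,0],[0,0,4,0,0],[0,0,4,0,0],[0,0,2,0,0]])

```text
clock: 9.95
eef_pos: [0.4453, -0.2642, 0.1347]
ee_rot: [[0.983, 0.183, 0.003], [0.183, -0.983, -0.002], [0.003, 0.002, -1.0]]
ft_force: [0.0, -1.4, -0.9]
opening: 0.996
```

Request:
send_rows(deltas=[[0.4,3.5,0,0.042,0],[0.4,3.5,0,0.042,0],[0.4,3.5,0,0.042,0],[0.4,3.5,0,0.042,0],[0.4,3.5,0,0.042,0],[0.4,3.5,0,0.042,0],[0.4,3.5,0,0.043,0],[0,0,0,0,0]])

```text
clock: 10.75
eef_pos: [0.4726, -0.0154, 0.1315]
ee_rot: [[0.885, 0.465, 0.0], [0.465, -0.885, 0.001], [0.001, -0.0, -1.0]]
ft_force: [0.8, -0.4, 0.9]
opening: 1.004
```

```bash
python3 - <<'E'
from h import *
print(st()); im=snap("wrist","w3"); M=model("wrist")
hsv=cv2.cvtColor(im,cv2.COLOR_BGR2HSV)
t=snap("top","top2")
cv2.imwrite("pics/w3t.png",np.vstack([im[:300],cv2.resize(t[90:270,195:500],(640,300))]))
E
```

```text
{'clock': 10.75, 'joint_pos': [-0.0332, 0.2006, -0.3066, 1.0631, 0.0008, 2.6245], 'eef_pos': [0.4726, -0.0154, 0.1315], 'ft_force': [0.808, -0.37, 0.8595], 'wrist_torque': [-0.0233, -0.0264, 0.0114], 'opening': 1.0036}
```

View pics/w3t.png

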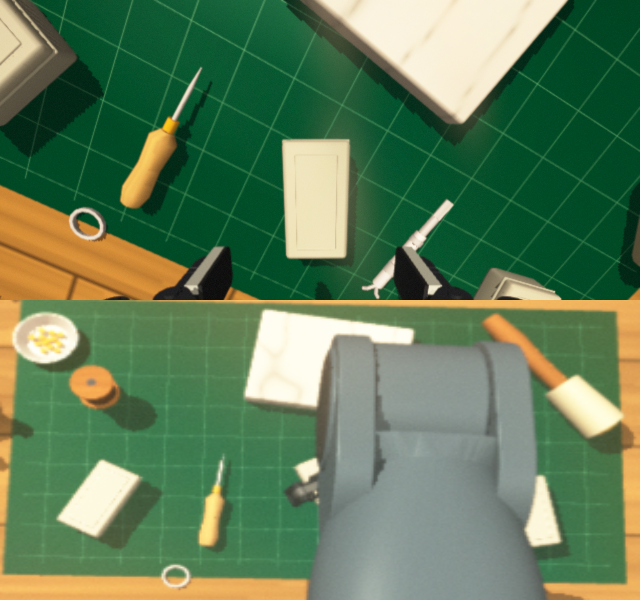

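The mid tin spans (282–350, 140–258) and is nearly centred. The swivel knife, (370,288)–(450,203), appears close to the right finger, so I'll check the clearance. The right tin is standing again.

```bash
python3 - <<'E'
from h import *
M=model("wrist")
p=cast("wrist",[[282,140],[350,139],[348,258],[286,258]],.04,M)
print(p.round(4),p.mean(0).round(4)); d=p[0]+p[1]-p[2]-p[3]; print(np.degrees(np.arctan2(d[1],d[0])))
k=cast("wrist",[[370,288],[450,203]],.007,M); R=np.array(ctrl.read_state()["ee_rot"])
print(k.round(3)); print("knife in tool xy rel. tin",((k-p.mean(0))@R)[:,:2].round(3))
E
```

```text
[[ 0.5093  0.0279  0.04  ]
 [ 0.5361 -0.0217  0.04  ]
 [ 0.44   -0.0745  0.04  ]
 [ 0.413  -0.0228  0.04  ]] [ 0.4746 -0.0228  0.04  ]
28.257976570857764
[[ 0.405 -0.127  0.007]
 [ 0.528 -0.148  0.007]]
knife in tool xy rel. tin [[-0.11   0.06 ]
 [-0.011  0.136]]
```

Request:
send_rows(deltas=[[0.2,-0.6,-3,0.01,0],[0,0,-3,0,0],[0,0,-3,0,0],[0,0,-2.2,0,0],[0,0,-0.6,0,0],[0,0,0,0,0]])

```text
clock: 11.45
eef_pos: [0.4738, -0.0253, 0.0131]
ee_rot: [[0.883, 0.468, -0.001], [0.468, -0.883, -0.0], [-0.001, -0.001, -1.0]]
ft_force: [0.4, 0.4, -0.7]
opening: 1.0
```

Request:
send_rows(deltas=[[0,0,0,0,1],[0,0,0,0,1],[0,0,0,0,1],[0,0,0,0,1],[0,0,0,0,1],[0,0,0,0,1]])

```text
clock: 12.05
eef_pos: [0.4749, -0.0245, 0.0149]
ee_rot: [[0.883, 0.47, 0.002], [0.47, -0.883, 0.0], [0.002, 0.0, -1.0]]
ft_force: [-6.2, 3.3, 16.2]
opening: 0.658
```

Request:
send_rows(deltas=[[0,0,1,0,1],[0,0,3,0,1],[0,0,4,0,1],[0,0,4,0,1],[0,0,2,0,1],[0,0,1,0,1],[0,0,0,0,1],[0,0,0,0,1]])

```text
clock: 12.85
eef_pos: [0.4737, -0.0246, 0.1624]
ee_rot: [[0.883, 0.47, -0.001], [0.47, -0.883, -0.0], [-0.001, -0.001, -1.0]]
ft_force: [-0.7, 0.2, -4.3]
opening: 0.66
```

```bash
python3 t.py
```

```text
clock 13.3 moment,fz mean [-0.0057 -4.016 ] sd [0.0464 0.4755] pos [ 0.4741 -0.0246  0.1631] j6 2.600889840988256
```

Request:
send_rows(deltas=[[1.8,0.95,0,0,1],[4,2.1,0,0,1],[4.3,2.3,0,0,1],[4.3,2.3,0,0,1],[-0.9,-0.45,0,0,1],[0,0,0,0,1],[0,0,0,0,1],[0,0,0,0,1]])

```text
clock: 14.15
eef_pos: [0.6088, 0.047, 0.1641]
ee_rot: [[0.883, 0.469, 0.001], [0.469, -0.883, 0.0], [0.001, 0.0, -1.0]]
ft_force: [-0.7, 0.3, -4.2]
opening: 0.66
```

```bash
python3 t.py
```

```text
clock 14.6 moment,fz mean [ 5.0000e-04 -3.9879e+00] sd [0.0272 0.3131] pos [0.6092 0.0473 0.1634] j6 2.7303974297006612
```

Request:
send_rows(deltas=[[-1.8,-0.95,0,0,1],[-4,-2.1,0,0,1],[-4.3,-2.3,0,0,1],[-4.3,-2.3,0,0,1],[0.9,0.45,0,0,1],[0,0,0,0,1],[0,0,0,0,1],[0,0,0,0,1]])

```text
clock: 15.45
eef_pos: [0.4749, -0.0244, 0.1634]
ee_rot: [[0.883, 0.47, 0.0], [0.47, -0.883, -0.0], [0.0, 0.0, -1.0]]
ft_force: [0.2, -0.6, -5.1]
opening: 0.662
```

```bash
python3 t.py
```

```text
clock 15.9 moment,fz mean [-0.0088 -4.3798] sd [0.0458 0.5288] pos [ 0.4743 -0.0246  0.1633] j6 2.6008764081645195
```

The mid tin is silent too (+0.0005 against -0.009). I'll put it back.

Request:
send_rows(deltas=[[0,0,-4,0,1],[0,0,-4,0,1],[0,0,-4,0,1],[0,0,-2,0,1],[0,0,-0.5,0,1],[0,0,-0.3,0,1],[0,0,-0.1,0,1],[0,0,-0.1,0,1]])

```text
clock: 16.75
eef_pos: [0.4752, -0.0247, 0.0149]
ee_rot: [[0.883, 0.47, 0.002], [0.47, -0.883, -0.0], [0.002, 0.001, -1.0]]
ft_force: [-11.2, 0.3, 30.0]
opening: 0.659
```

Request:
send_rows(deltas=[[0,0,0,0,1],[0,0,0,0,1]])

```text
clock: 16.95
eef_pos: [0.4752, -0.0247, 0.015]
ee_rot: [[0.883, 0.47, 0.002], [0.47, -0.883, -0.0], [0.002, 0.001, -1.0]]
ft_force: [-4.3, -0.2, 10.1]
opening: 0.659
```

Request:
send_rows(deltas=[[0,0,0,0,0.6],[0,0,0,0,0],[0,0,0,0,0],[0,0,0,0,0],[0,0,2,0,0],[0,0,4,0,0],[0,0,4,0,0],[0,0,2,0,0]])

```text
clock: 17.75
eef_pos: [0.4754, -0.0247, 0.1366]
ee_rot: [[0.883, 0.47, 0.004], [0.47, -0.883, -0.0], [0.003, 0.002, -1.0]]
ft_force: [-0.3, -0.9, -0.7]
opening: 0.998
```

Request:
send_rows(deltas=[[0,2,0,0.14,0],[0,2,0,0.14,0],[0,2,0,0.14,0],[0,2,0,0.14,0],[0,2,0,0.14,0],[0,2,0,0.14,0],[0,2,0,0.14,0],[0,2,0,0.14,0]])

```text
clock: 18.55
eef_pos: [0.4743, 0.1362, 0.1335]
ee_rot: [[-0.044, 0.999, 0.0], [0.999, 0.044, 0.0], [0.0, 0.0, -1.0]]
ft_force: [0.1, -0.1, -0.3]
opening: 0.998
```

Request:
send_rows(deltas=[[-0.3,2,0,0.14,0],[-0.3,2,0,0.14,0],[-0.3,2,0,0.14,0],[-0.3,2,0,0.14,0],[-0.3,2,0,0.14,0],[-0.4,2,0,0.14,0],[-0.4,2.4,0,0.14,0],[0,0,0,0.062,0]])

```text
clock: 19.35
eef_pos: [0.4508, 0.2817, 0.1333]
ee_rot: [[-0.886, 0.465, 0.0], [0.465, 0.886, 0.001], [0.0, 0.001, -1.0]]
ft_force: [0.3, -1.1, -0.1]
opening: 0.999
```

```bash
python3 - <<'E'
from h import *
print(st(),np.round(ctrl.read_state()["ee_rot"],3).tolist()); im=snap("wrist","w4"); t=snap("top","top3")
cv2.imwrite("pics/w4t.png",np.vstack([im[:300],cv2.resize(t[90:270,195:500],(640,300))]))
E
```

```text
{'clock': 19.35, 'joint_pos': [0.5581, 0.3145, -0.1507, 1.1051, 0.0005, 1.0413], 'eef_pos': [0.4508, 0.2817, 0.1333], 'ft_force': [0.3238, -1.1086, -0.0847], 'wrist_torque': [-0.0966, -0.0012, -0.0086], 'opening': 0.9992} [[-0.886, 0.465, 0.0], [0.465, 0.886, 0.001], [0.0, 0.001, -1.0]]
```

View pics/w4t.png

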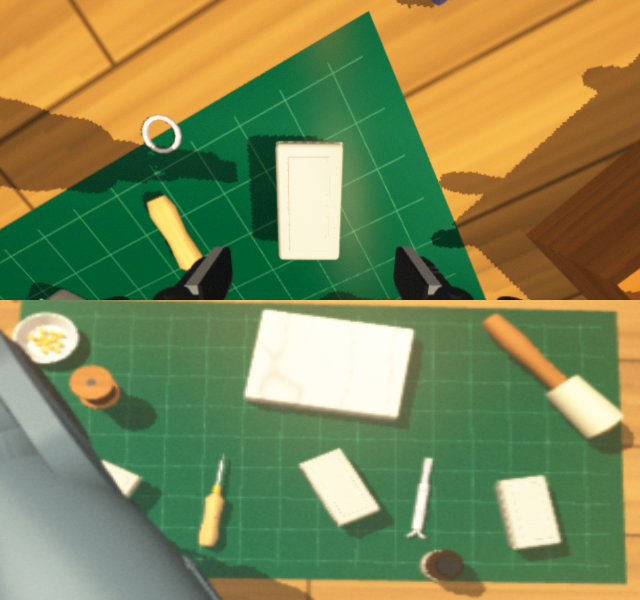

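The mid and right tins stand back in place and the tools are unmoved. The left tin spans (277–342, 142–258), with the awl handle at (150–195, 197–265).

```bash
python3 - <<'E'
from h import *
M=model("wrist")
p=cast("wrist",[[277,142],[342,143],[339,258],[279,258]],.04,M); c=p.mean(0)
print(c.round(4)); d=p[0]+p[1]-p[2]-p[3]; print(np.degrees(np.arctan2(d[1],d[0])))
R=np.array(ctrl.read_state()["ee_rot"])
print("tool x deg",np.degrees(np.arctan2(R[1,0],R[0,0])))
k=cast("wrist",[[175,198],[198,260]],.015,M); print(((k-c)@R)[:,:2].round(3))
E
sed -i 's#pics/top0.png#pics/top3.png#' m.py; python3 m.py
```

```text
[0.4507 0.2748 0.04  ]
151.5941683524616
tool x deg 151.99793492575543
[[-0.002 -0.132]
 [-0.07  -0.118]]
[446. 217.] ctr [ 440.5 -258.9] size [112.3  68.6] long axis yaw deg 10.1
[356. 202.] ctr [475.  -21.5] size [113.1  62.8] long axis yaw deg 27.3
[474. 152.] ctr [ 616.9 -339.2] size [89.3 45.4] long axis yaw deg 40.2
[223. 206.] ctr [498.2 293.8] size [364.1 194.6] long axis yaw deg 3.0
[217. 112.] ctr [711.  353.5] size [86.2 78.8] long axis yaw deg 38.4
[352. 128.] ctr [676.9  -8.8] size [203.4 158.4] long axis yaw deg 81.5
```

Request:
send_rows(deltas=[[0.1,-0.3,-3,0,0],[0,0,-3,0,0],[0,0,-3,0,0],[0,0,-2.2,0,0],[0,0,-0.7,0,0],[0,0,0,0,0]])

```text
clock: 20.05
eef_pos: [0.4519, 0.2758, 0.0139]
ee_rot: [[-0.881, 0.473, -0.001], [0.473, 0.881, -0.001], [0.001, -0.001, -1.0]]
ft_force: [0.8, 0.4, 0.8]
opening: 1.003
```

Request:
send_rows(deltas=[[0,0,0,0,1],[0,0,0,0,1],[0,0,0,0,1],[0,0,0,0,1],[0,0,0,0,1],[0,0,0,0,1]])

```text
clock: 20.65
eef_pos: [0.453, 0.2767, 0.016]
ee_rot: [[-0.882, 0.472, 0.002], [0.472, 0.882, 0.001], [-0.001, 0.002, -1.0]]
ft_force: [-3.2, -3.8, 14.7]
opening: 0.659
```

Request:
send_rows(deltas=[[0,0,1,0,1],[0,0,3,0,1],[0,0,4,0,1],[0,0,4,0,1],[0,0,2,0,1],[0,0,1,0,1],[0,0,0,0,1],[0,0,0,0,1]])

```text
clock: 21.45
eef_pos: [0.4518, 0.2761, 0.1633]
ee_rot: [[-0.882, 0.471, -0.001], [0.471, 0.882, -0.001], [0.001, -0.001, -1.0]]
ft_force: [0.6, 1.0, -4.1]
opening: 0.659
```

```bash
python3 t.py
```

```text
clock 21.9 moment,fz mean [-0.0078 -4.3373] sd [0.0171 0.5976] pos [0.4522 0.2764 0.1641] j6 1.0393449356273552
```

Request:
send_rows(deltas=[[1.8,-0.95,0,0,1],[4,-2.1,0,0,1],[4.3,-2.3,0,0,1],[4.3,-2.3,0,0,1],[-0.9,0.45,0,0,1],[0,0,0,0,1],[0,0,0,0,1],[0,0,0,0,1]])

```text
clock: 22.75
eef_pos: [0.5867, 0.2049, 0.1647]
ee_rot: [[-0.882, 0.47, 0.0], [0.47, 0.882, 0.0], [-0.0, 0.0, -1.0]]
ft_force: [0.4, -0.1, -4.0]
opening: 0.663
```

```bash
python3 t.py
```

```text
clock 23.2 moment,fz mean [ 0.0627 -4.2713] sd [0.0352 0.4932] pos [0.5872 0.2044 0.1644] j6 0.8257520212025808
```

Request:
send_rows(deltas=[[-1.8,0.95,0,0,1],[-4,2.1,0,0,1],[-4.3,2.3,0,0,1],[-4.3,2.3,0,0,1],[0.9,-0.45,0,0,1],[0,0,0,0,1],[0,0,0,0,1],[0,0,0,0,1]])

```text
clock: 24.05
eef_pos: [0.4528, 0.276, 0.1642]
ee_rot: [[-0.881, 0.472, 0.0], [0.472, 0.881, -0.0], [-0.0, -0.0, -1.0]]
ft_force: [0.2, 0.2, -4.0]
opening: 0.658
```

```bash
python3 t.py
```

```text
clock 24.5 moment,fz mean [-0.0256 -4.4853] sd [0.0333 0.5364] pos [0.4523 0.2763 0.1643] j6 1.0393653934634208
```

The left tin rattles: the moment went -0.008 → +0.063 → -0.026. The return slide may not have reached the end, so I'll shake it once more, fully.

Request:
send_rows(deltas=[[1.8,-0.95,0,0,1],[4,-2.1,0,0,1],[4.4,-2.3,0,0,1],[4.4,-2.3,0,0,1],[-1.8,0.95,0,0,1],[0,0,0,0,1],[0,0,0,0,1],[0,0,0,0,1]])

```text
clock: 25.35
eef_pos: [0.5802, 0.2096, 0.1646]
ee_rot: [[-0.882, 0.471, 0.0], [0.471, 0.882, 0.0], [-0.0, 0.0, -1.0]]
ft_force: [0.2, 0.6, -4.3]
opening: 0.658
```

```bash
python3 t.py
```

```text
clock 25.8 moment,fz mean [ 0.0507 -4.1663] sd [0.0291 0.4679] pos [0.5802 0.2094 0.1644] j6 0.83707235855471
```

Request:
send_rows(deltas=[[-1.3,0.7,0,0,1],[-2.8,1.5,0,0,1],[-4.2,2.2,0,0,1],[-4.4,2.3,0,0,1],[3,-1.6,0,0,1],[0,0,0,0,1],[0,0,0,0,1],[0,0,0,0,1]])

```text
clock: 26.65
eef_pos: [0.4833, 0.2602, 0.1643]
ee_rot: [[-0.882, 0.472, -0.0], [0.472, 0.882, 0.0], [0.0, 0.0, -1.0]]
ft_force: [-0.2, -0.3, -4.5]
opening: 0.66
```

```bash
python3 t.py
```

```text
clock 27.1 moment,fz mean [-0.0776 -4.0726] sd [0.0131 0.3766] pos [0.4832 0.2603 0.1643] j6 0.9850370222519347
```

Full-end readings are +0.051 and -0.078, a difference of 0.128 N m, matching the loose anvil. Now I carry it to the stone.

Request:
send_rows(deltas=[[1,-1.4,0,0,1],[2,-2.7,0,0,1],[2.5,-3.4,0,0,1],[2.5,-3.4,0,0,1],[2.5,-3.4,0,0,1],[2.5,-3.4,0,0,1],[2.5,-3.4,0,0,1],[2,-2.8,0,0,1]])

```text
clock: 27.95
eef_pos: [0.6592, 0.0193, 0.1641]
ee_rot: [[-0.882, 0.472, 0.0], [0.472, 0.882, -0.0], [-0.0, -0.0, -1.0]]
ft_force: [0.1, 1.0, -4.2]
opening: 0.663
```

Request:
send_rows(deltas=[[1.4,-2,0,0,1],[0.8,-1,0,0,1],[0,0,-1,0,1],[0,0,-1,0,1],[0,0,0,0,1],[0,0,0,0,1],[0,0,0,0,1],[0,0,0,0,1]])

```text
clock: 28.75
eef_pos: [0.6803, -0.0083, 0.1449]
ee_rot: [[-0.882, 0.471, 0.001], [0.471, 0.882, -0.0], [-0.001, 0.0, -1.0]]
ft_force: [0.3, -0.5, -3.3]
opening: 0.657
```

```bash
python3 t.py; python3 - <<'E'
from h import *
print(st()); a=snap("side","side5"); b=snap("top","top5")
cv2.imwrite("pics/end.png",np.vstack([cv2.resize(a[120:300,160:440],(640,300)),cv2.resize(b[90:270,195:500],(640,300))]))
E
```

```text
clock 29.2 moment,fz mean [-0.0728 -4.2563] sd [0.0315 0.5209] pos [ 0.6802 -0.0087  0.1443] j6 0.4781183743346829
{'clock': 29.25, 'joint_pos': [-0.0127, 0.623, 0.359, 1.3067, 0.0, 0.4781], 'eef_pos': [0.6802, -0.0086, 0.1443], 'ft_force': [0.0517, -0.517, -4.3532], 'wrist_torque': [-0.0386, -0.0093, 0.0398], 'opening': 0.6547}
```

View pics/end.png

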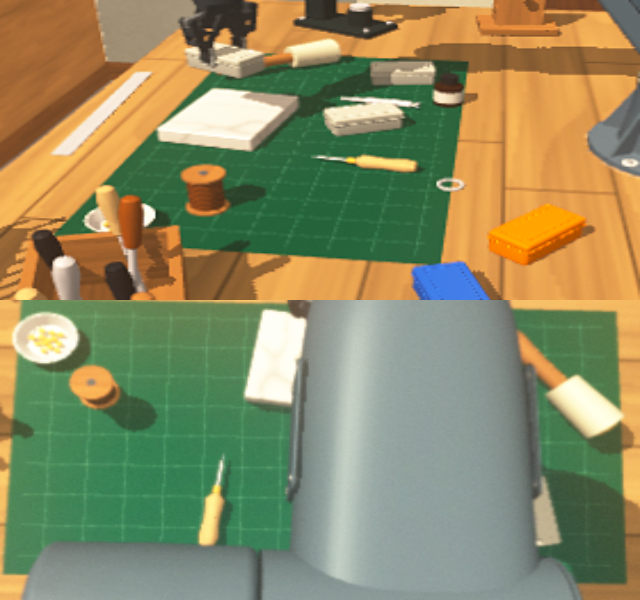

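The left tin is held level above the stone (side view at about (225,58)). The other two tins stand upright and the tools are in place. Handing in.

```bash
python3 -c "
from workcell import ctrl
ctrl.hand_in()"
```

```text
the job is handed in; nothing more can be done
```

The left tin is the one that rattles. I lifted and shook all three tins, put the two silent ones back, and handed in at about 29 s while holding the left one over the stone.

- **Right and mid tins:** their end-to-end moment changed by no more than about 0.02 N m in the averaged readings, so I judged them silent. After the put-down, the top view showed both standing about 4–6 mm from where they started.
- **Left tin:** the moment swung from +0.051 to -0.078 N m, a change of 0.128, which matches a loose anvil. Its first return slide seemed to stop part-way (-0.026), so I shook it again before carrying it.
- **Final hold:** the gripper is at (0.680, -0.009), against an estimated stone centre of (0.680, -0.010). From the arm's height I estimate the underside about 10 cm above the stone. The tin looked level in the side view.
- **Tools:** they looked undisturbed in the last pictures, but I did not measure them again. The arm hid part of the top view, including the mid tin, so I checked that one only from the side view at the end.

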